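Fetch the tall citron from the chilled case and put it on the scale

TASK

A customer wants the tall, closed-fingered citron weighed: slide the glass door above it past the other one, lift the fruit out of the chilled case and set it down gently, standing upright, on the scale's steel pan. Leave both glass doors of the case fully shut, and do not disturb the other goods in it.

Things in the scene. Friction and masses are not known exactly. Their poses are not given: they have to be found in the camera images.
- case: White chilled counter case, fixed, 360 deep (x) x 480 wide (y) mm, origin under its centre, on the table; x points away from the worker. Inner walls at x +-160 and y +-220, a low divider (top 103 up) at y 0. End walls' tops 184 up; aluminium door tracks at x +-170, 20 wide, 203 up. Its top is two clear glass doors lying flat, which slide along y on two levels, the right one above the left one.
- case_floor (a point): Centre of the case's inner floor, 58 mm above the table, on the divider's line. The divider (6 mm thick) makes a left (+y) and a right (-y) compartment, each 320 deep x 217 wide. Axes as the case's.
- door_left (a joint): Left (+y) glass door, lower level: grey-framed panel 316 x 230 x 10 mm, 178 to 188 above the table. Value: metres slid towards -y, under the right door; 0 fully shut (covers case y -10 to 220 mm), stop at 0.185. Resists with about 2.5 N plus 8 N per m/s, stays where left. May start up to 40 mm ajar.
- door_right (a joint): Right (-y) door, upper level, same size and friction, 191 to 201 mm above the table. Value: metres slid towards +y, over the left door; 0 shut (covers case y -220 to 10 mm), stop at 0.185. May start up to 40 mm ajar. Its edge meets the feet of the left door's pull: the two values cannot add up to more than 0.19.
- door_left_pull (a point): Centre of the grip bar of the left door's black D-pull: bar 80 mm along the case's x, 12 wide along y, 10 high, 212 above the table (24 above the panel), on two 12 mm feet at its ends. At the door's outer (+y) end, 206 mm from the case's middle when shut. With this door slid 150 mm and the right one shut, the right one's edge is 40 mm from the bar.
- door_right_pull (a point): Centre of the same bar on the right door, at its outer (-y) end, 206 mm from the case's middle when shut, 225 mm above the table (24 above the panel).
- citron: The wanted fruit: finger citron with closed upright fingers, rigid, 115 mm tall, standing on a flat 48 mm foot on the case's floor, in either compartment, 113 to 143 mm left or right of the middle, 30 to 60 to the worker's side. Origin under its centre, z up. Bulb 58 thick up to 40 mm height; finger bundle round, 51 to 53 thick from 58 to 98 mm height. 0.2 to 0.35 kg. Shut doors clear it by 5 mm or more.
- squat_citron: Another finger citron, open-handed and squat: 90 mm across, 70 mm tall, origin under its centre. It stands in the compartment that does not hold the tall one and stays there.
- tub_left: Closed round plastic tub, 70 mm across, 54 mm tall, origin under its centre, at the far (customer's) side of the left compartment; stays there.
- tub_right: Same tub in the right compartment; stays there.
- scale: Grey counter scale, fixed to the table left of the case, 250 (x) x 220 (y) mm, keypad on the worker's side (-x), origin under its centre on the table.
- pan (a point): Centre of the upper face of the scale's steel pan, 72 mm above the table: flat 180 (x) x 200 (y) mm inside a lip 6 mm higher, level and firm. Axes as the scale's.

How it is judged:
By the outcome, as a careful person would: the job done as asked, in the order asked, and still so for the second after the job is handed in, with the robot touching nothing.
It also fails if it takes over 72 s, if anything falls off the work surface, if the arm or the gripper's body presses on something with over 40 N, if the wrist force passes 120 N, or if a joint passes its speed limit or range.

ROBOT

A 6-joint arm with a two-finger parallel gripper is mounted at the origin on the work surface. World frame = base frame: x ahead of the robot, y to its left, z up, the work surface at z = 0. Lengths are in m, angles in degrees, forces in N, time in s.
With the tool pointing down it reaches from about 0.4 to 0.825 m from the base axis. Payload 7 kg.
Tool frame: the origin (TCP) lies midway between the tips of the shut fingers; the grasp point (between the pads) lies 19 mm behind it; z points along the fingers, y is the direction in which the jaws open and shut (so a half turn about z gives the same grasp; the last joint's range is limited). The gripper opens to 88 mm and grips with 3 to 60 N. Pads are 19 mm wide; open, the fingers measure 130 mm over their backs; the gripper's body (78 mm by 193 mm) begins 47 mm behind the grasp point.
Start: joints at [92.653, 20.546, 0.682, 0, -70.136, -16.507], TCP at [0.162, 0.655, 0.227] pointing down, gripper open.
Joint ranges: [-176.03, 176.03], [-82.01, 121.73], [-58.28, 71.71], [-173.87, 95.51], [-174.79, -0.11], [-173.66, 173.66]. Speed limits (degrees/s): [136.94, 136.94, 172.46, 180, 180, 180].

INTERFACE

Orientations are given as [roll, pitch, yaw] about the fixed x, y, z axes, in that order (R = Rz(yaw) Ry(pitch) Rx(roll)).
In Python, from plant import r gives the robot as it stands.
- The arm moves only by the tool carry_out, never from a script. Its argument "motion" is one flat list of numbers, 7 for each row, row after row: the turn, a rotation vector about the tool's x, y, z in degrees, then the shift along the tool's x, y, z in cm, then the finger opening in cm, from 0 to 8.76. A call has 1 to 20 rows; each row shifts and turns the commanded pose from where the row before left it, along the tool's axes as they then stand; what a row does not reach is not made up. A row lasts 1/12 s, in which the tool goes at most 41.7 mm and 7.16 degrees, less where a joint would pass 70% of its speed; a pose out of reach is approached as far as the arm can. A call is refused whole if a number of a shift passes 4.17 or a number of a turn 7.16, either way. A call with a gripper value outside its range is refused whole. The fingers move at their own pace and stop on an object; "grip_force" is the grip in N (left out, the last holds). Time passes only in rows, so rows that do not move let the fingers close. It gives the time, the measured TCP pose, the force and the opening at its end, in the units of the state.
- r.get_state(): the state, without advancing time (a new reading comes with each control period).
- r.capture(name): name is "side" or "top"; returns a dict with "pixels" (480x640x3 uint8, red, green, blue), "K" (3x3 intrinsics, pixels), "k1" (the pictures are not rectified: a ray, as slopes to the right and down, at radius r is drawn at 1 + k1 r^2 times it, then the intrinsics apply), "R" (3x3) and "t" (3): a world point X has camera coordinates R X + t. Camera axes: x right, y down, z forward; pixel columns grow to the right and rows downward; lengths in m; the calibration is good to about 2 mm. A picture is of the moment at which its call begins. There is no depth.
- r.close_job(): hands the job in, once; it reports no verdict.
The state is a dict: "time_s": time; "joints": joint angles; "qd": joint speeds; "joint_torque": joint torques, N m; "tcp_pos": TCP position; "eef_rot": TCP orientation; "contact_force": force on the tool from outside, world axes, zero at the start; "moment": the same for the moment, N m; "gripper_width": finger opening in m.
Only numpy, scipy, OpenCV 4.12 (cv2) and the standard library are available. Lean on these libraries where they do the work, as an engineer would, in place of code of your own. Each camera call takes 0.05 s, during which the arm holds its last target. There are 200 camera calls.

## Working session

There is one attempt and no reset: what is moved stays moved. The work goes in short steps, Python scripts to look and compute and a tool call to move; the robot and the scene stay as the last step left them, time stands still between calls to the robot, and variables do not carry over. Pictures are saved under pics/ and viewed, about 8 in all and at most 12, crops included, and the job is handed in when it is done.

Besides the shell and the picture viewer there is one more tool, called after "Call:" as name(argument=value, ...) on one line, values as JSON. carry_out: Moves the arm, as the interface text tells. Its arguments: {"type":"object","properties":{"motion":{"type":"array"},"grip_force":{"type":"number"}},"required":["motion"]}

```bash
mkdir -p pics; ls
cat > h.py <<'E'
import numpy as np, cv2
from plant import r
def cap(n,f):
    c=r.capture(n); cv2.imwrite(f'pics/{f}.png',c['pixels'][:,:,::-1]); np.savez(f'pics/{f}.npz',**{k:c[k] for k in('K','k1','R','t','pixels')}); return c
def dist(c): return np.array([float(c['k1']),0,0,0])
def ray(c,uv):
    p=cv2.undistortPoints(np.array([[uv]],float),c['K'],dist(c))[0,0]
    R=np.array(c['R']);t=np.array(c['t'])
    return -R.T@t, R.T@np.array([p[0],p[1],1])
def onz(c,uv,z):
    o,d=ray(c,uv); return o+d*(z-o[2])/d[2]
def px(c,X):
    return cv2.projectPoints(np.array(X,float).reshape(-1,1,3),cv2.Rodrigues(np.array(c['R']))[0],np.array(c['t'],float),c['K'],dist(c))[0][:,0]
E
python3 - <<'E'
from h import *
print(r.get_state())
for n in('top','side'):
    c=cap(n,n+'0'); print(n,c['K'],c['k1'],-np.array(c['R']).T@c['t'])
E
```

```text
pics
{'time_s': 0.0, 'joints': array([ 9.26530824e+01,  2.05920881e+01,  6.30844364e-01, -2.12175597e-02,
       -7.01359936e+01, -1.65067471e+01]), 'qd': array([-0.10625435, -0.07152348, -0.07383963, -0.00926571,  0.00778243,
        0.09016141]), 'joint_torque': array([ 8.90422180e-04, -5.82717454e+01,  2.93053311e+01,  6.99704066e+00,
        7.08638050e-03, -1.61672356e-04]), 'tcp_pos': array([0.16152937, 0.65485188, 0.22558962]), 'eef_rot': array([ 1.79901103e+02, -8.50726148e-03, -1.38608838e+01]), 'contact_force': array([ 0.42451069, -0.83690881, -0.81046394]), 'moment': array([-0.02191559, -0.01203158,  0.01817264]), 'gripper_width': 0.08740030043508192}
top [[483.73983991   0.         314.78641206]
 [  0.         483.73983991 240.9825115 ]
 [  0.           0.           1.        ]] 0.01327917667153136 [0.45530197 0.03196449 1.15631002]
side [[440.4868458    0.         321.78311745]
 [  0.         440.4868458  241.17308957]
 [  0.           0.           1.        ]] -0.047026600318130586 [ 0.80718149 -0.08254863  0.91802469]
```

View pics/top0.png

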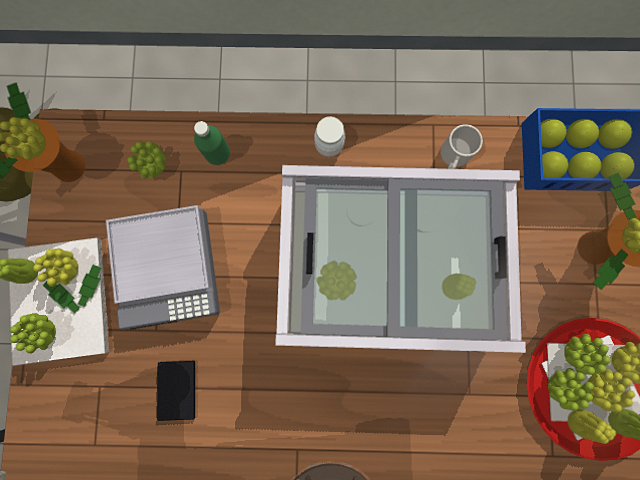

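View pics/side0.png

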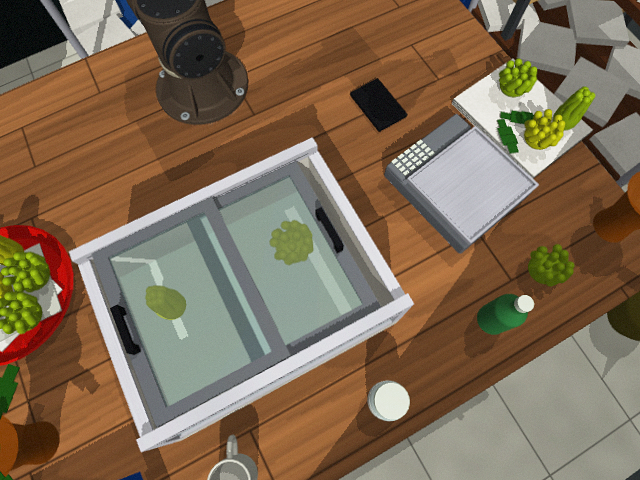

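Top view: tall citron under the right door at about (459,287), squat one at (337,281), the case spans (276..525,166..352). The left door looks slightly ajar.

Run:
```python
from h import *
c=dict(np.load('pics/top0.npz'))
im=c['pixels'][:,:,::-1]
cv2.imwrite('pics/crop1.png',cv2.resize(im[155:360,265:535],None,fx=2.9,fy=2.9,interpolation=cv2.INTER_CUBIC))
P=[onz(c,p,.203) for p in[(283,166),(519,171),(525,352),(276,346)]]
for p in P:print(p.round(4))
for i in range(4):print(np.linalg.norm(P[i]-P[i-1]).round(4))
```

```text
[0.7467 0.1114 0.203 ]
[ 0.7441 -0.3662  0.203 ]
[ 0.3864 -0.363   0.203 ]
[0.3873 0.1143 0.203 ]
0.3594
0.4776
0.3577
0.4773
```

View pics/crop1.png

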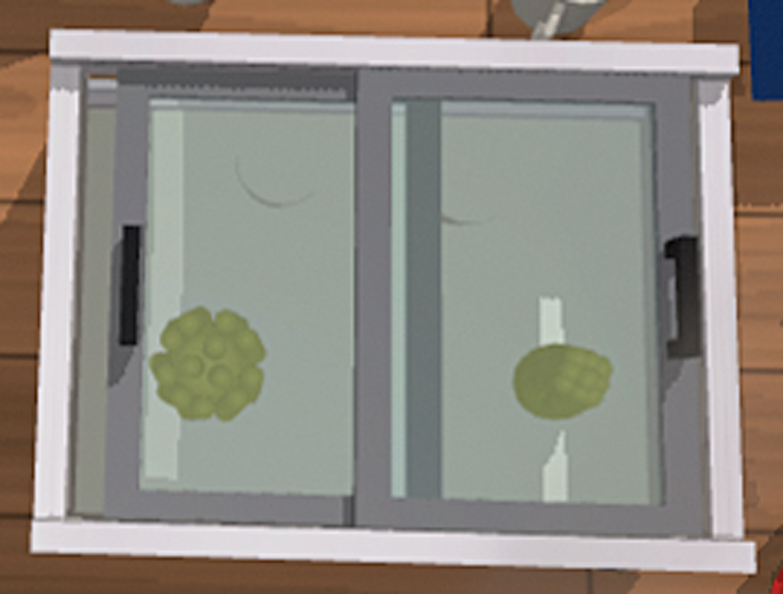

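Crop: left door's outer edge at x≈118 versus wall ≈80, so it is ajar; right door's edge is about at the end wall; left pull at (130,285), right pull at (683,298), tall citron (513..612, 343..420).

Run:
```python
from h import *
T=dict(np.load('pics/top0.npz'));S=dict(np.load('pics/side0.npz'))
C=np.array([.5661,-.1259]);yaw=np.radians(-.4);Rz=np.array([[np.cos(yaw),-np.sin(yaw)],[np.sin(yaw),np.cos(yaw)]])
loc=lambda p:(Rz.T@(p[:2]-C)).round(4)
def box(x):return x.min(0),x.max(0)
for c,n,rois in((T,'top',{'pl':(300,225,320,285),'pr':(485,230,515,285)}),(S,'side',{'pl':(310,200,348,258),'pr':(105,298,145,360)})):
    g=c['pixels'].max(2)
    for k,(a,b,d,e) in rois.items():
        m=np.argwhere(g[b:e,a:d]<60)[:,::-1]+[a,b]
        z=.217 if k=='pl' else .230
        q=cv2.minAreaRect(m.astype(np.float32)); print(n,k,len(m),box(m),q, loc(onz(c,q[0],z)), onz(c,q[0],z).round(4))
    hsv=cv2.cvtColor(c['pixels'],cv2.COLOR_RGB2HSV)
    for k,(a,b,d,e) in ({'cit':(430,265,490,310)} if n=='top' else {'cit':(135,275,200,330)}).items():
        m=((hsv[b:e,a:d,1]>80)&(hsv[b:e,a:d,0]<45)).astype(np.uint8)
        p=np.argwhere(m)[:,::-1]+[a,b]; mu=p.mean(0); w,v=np.linalg.eigh(np.cov(p.T))
        s=(p-mu)@v[:,1]; e0,e1=mu+v[:,1]*s.min(),mu+v[:,1]*s.max()
        print(n,k,len(p),box(p),mu.round(1),v[:,1].round(2),e0.round(1),e1.round(1),[loc(onz(c,mu,z)) for z in(.105,.115,.125)])
# scale pan: bright grey
c=T;hsv=cv2.cvtColor(c['pixels'],cv2.COLOR_RGB2HSV)[195:335,95:230]
m=((hsv[...,1]<40)&(hsv[...,2]>140)).astype(np.uint8)
m=cv2.morphologyEx(m,cv2.MORPH_OPEN,np.ones((9,9)))
ct=max(cv2.findContours(m,0,2)[0],key=cv2.contourArea)+[95,195]
q=cv2.minAreaRect(ct.astype(np.float32));b=cv2.boxPoints(q);print(q,b.round(0).tolist())
W=np.array([onz(c,p,.076) for p in b]);print(W.round(3),W.mean(0).round(3))
```

```text
top pl 238 (array([306, 233]), array([312, 273])) ((309.35943603515625, 253.0143585205078), (5.91526985168457, 40.207847595214844), 2.2906100749969482) [0.0002 0.1794] [0.5675 0.0535 0.217 ]
top pr 289 (array([494, 237]), array([505, 277])) ((499.5, 257.0), (40.0, 11.0), 90.0) [ 0.0004 -0.1853] [ 0.5652 -0.3112  0.23  ]
top cit 644 (array([443, 274]), array([475, 298])) [458.1 285.8] [-0.99  0.13] [475.3 283.6] [442.7 287.8] [array([-0.0494, -0.141 ]), array([-0.05  , -0.1382]), array([-0.0506, -0.1353])]
side pl 404 (array([316, 207]), array([343, 252])) ((328.795166015625, 229.61795043945312), (48.50459671020508, 9.847982406616211), 60.06848907470703) [0.007  0.1784] [0.5743 0.0524 0.217 ]
side pr 579 (array([110, 305]), array([140, 354])) ((125.10273742675781, 329.2739562988281), (52.551475524902344, 14.279020309448242), 69.44395446777344) [ 0.0064 -0.185 ] [ 0.5712 -0.311   0.23  ]
side cit 1041 (array([145, 286]), array([185, 319])) [165.1 301.8] [-0.88 -0.47] [183.3 311.5] [144.9 291.1] [array([-0.049, -0.141]), array([-0.0454, -0.1388]), array([-0.0418, -0.1365])]
((155.94595336914062, 256.1756591796875), (78.58271789550781, 89.59744262695312), 80.53767395019531) [[105.0, 225.0], [194.0, 210.0], [207.0, 288.0], [118.0, 302.0]]
[[0.64  0.522 0.076]
 [0.678 0.323 0.076]
 [0.503 0.284 0.076]
 [0.466 0.478 0.076]] [0.572 0.402 0.076]
```

Call:
carry_out(motion=[0,0,-6.73,0,0,-3.7,5,0,0,-6.73,0,0,-3.7,5,0,0,0,2.25,3.34,0,5,0,0,0,2.25,3.34,0,5,0,0,0,2.25,3.34,0,5,0,0,0,2.25,3.34,0,5,0,0,0,2.25,3.34,0,5,0,0,0,2.25,3.34,0,5,0,0,0,2.25,3.34,0,5,0,0,0,2.25,3.34,0,5,0,0,0,2.25,3.34,0,5,0,0,0,2.25,3.34,0,5,0,0,0,2.25,3.34,0,5,0,0,0,2.25,3.34,0,5,0,0,0,2.25,3.34,0,5,0,0,0,2.25,3.34,0,5,0,0,0,2.25,3.34,0,5,0,0,0,2.25,3.34,0,5,0,0,0,2.25,3.34,0,5,0,0,0,2.25,3.34,0,5], grip_force=15)

```text
time_s: 1.77
tcp_pos: [0.563, 0.0494, 0.3004]
eef_rot: [-180.0, 0.0, -0.4]
contact_force: [0.4, 1.3, 0.3]
gripper_width: 0.0503
```

Call:
carry_out(motion=[0,0,0,0.3,-0.4,3.4,5,0,0,0,0,0,3.4,5,0,0,0,0,0,3.4,5,0,0,0,0,0,0,0,0,0,0,0,0,0,0,0,0,0,0,0,0,0,0,0,0,0,0,0,0,0,0,0,0,0,0,0])

```text
time_s: 2.43
tcp_pos: [0.5666, 0.056, 0.2009]
eef_rot: [-179.9, -0.2, -0.4]
contact_force: [0.0, 0.1, 0.1]
gripper_width: 0.022
```

Call:
carry_out(motion=[0,0,0,0,0,0,0,0,0,0,0,0,0,0,0,0,0,0,0,0,0,0,0,0,0,-0.6,0,0,0,0,0,0,-0.6,0,0,0,0,0,0,-0.6,0,0,0,0,0,0,-0.5,0,0,0,0,0,0,0,0,0])

```text
time_s: 3.1
tcp_pos: [0.5663, 0.0789, 0.2]
eef_rot: [-180.0, -0.1, -0.4]
contact_force: [-2.9, 1.0, 7.2]
gripper_width: 0.0117
```

Call:
carry_out(motion=[0,0,0,0,-0.2,0,0,0,0,0,0,-0.2,0,0,0,0,0,0,0,0,0])

```text
time_s: 3.35
tcp_pos: [0.5663, 0.0818, 0.2001]
eef_rot: [179.9, -0.1, -0.4]
contact_force: [-0.3, -3.3, 5.9]
gripper_width: 0.0121
```

Call:
carry_out(motion=[0,0,0,0,-0.3,0,0,0,0,0,0,0,0,0,0,0,0,0,0,0,0])

```text
time_s: 3.6
tcp_pos: [0.5662, 0.0819, 0.2]
eef_rot: [179.7, -0.0, -0.4]
contact_force: [3.5, -16.6, 5.4]
gripper_width: 0.0119
```

Call:
carry_out(motion=[0,0,0,0,0.3,0,5,0,0,0,0,0,0,5,0,0,0,0,0,0,5,0,0,0,0,0,-4,5,0,0,0,0,0,-4,5,0,0,0,0,3.95,0,5,0,0,0,0,3.95,0,5,0,0,0,0,3.95,0,5,0,0,0,0,3.95,0,5,0,0,0,0,3.95,0,5,0,0,0,0,3.95,0,5,0,0,0,0,3.95,0,5,0,0,0,0,3.95,0,5,0,0,0,0,3.95,0,5,0,0,0,0,3.95,0,5,0,0,0,0,0,0,5])

```text
time_s: 4.93
tcp_pos: [0.5624, -0.3179, 0.2774]
eef_rot: [180.0, 0.1, -0.6]
contact_force: [0.4, 0.8, -0.7]
gripper_width: 0.0501
```

Run:
```python
from h import *
s=r.get_state();print(s['tcp_pos'],s['eef_rot'],s['joints'])
c=cap('top','top1');S=cap('side','side1')
cv2.imwrite('pics/v1.png',np.hstack([cv2.resize(c['pixels'][140:380,240:560],(400,300)),cv2.resize(S['pixels'][140:440,50:450],(400,300))])[:,:,::-1])
```

```text
[ 0.562355   -0.31786618  0.27740368] [ 1.79970338e+02  9.03586898e-02 -6.23770100e-01] [-1.21755536e+01  1.63781633e+01  1.28690228e+00  4.88212966e-02
 -7.49913327e+01  1.01539130e+02]
```

View pics/v1.png

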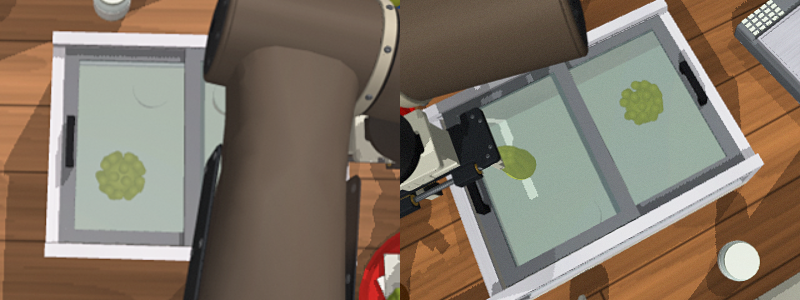

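Call:
carry_out(motion=[0,0,0,0,-0.2,3.4,5,0,0,0,0,0,3.3,5,0,0,0,0,0,0,0,0,0,0,0,0,0,0,0,0,0,0,0,0,0,0,0,0,0,0,0,0,0,0,0,0,0,0,0,0,0,0,0,0,0,0,0,0,0,0,0,0,0])

```text
time_s: 5.78
tcp_pos: [0.5641, -0.3113, 0.2135]
eef_rot: [179.9, -0.2, -0.4]
contact_force: [1.3, -1.9, 6.3]
gripper_width: 0.0117
```

Call:
carry_out(motion=[0,0,0,0,-0.7,0,0,0,0,0,0,-1.5,0,0,0,0,0,0,-2,0,0,0,0,0,0,-2,0,0,0,0,0,0,-2,0,0,0,0,0,0,-2,0,0,0,0,0,0,-2,0,0,0,0,0,0,-1.5,0,0,0,0,0,0,-0.7,0,0,0,0,0,0,-0.6,0,0,0,0,0,0,0,0,0])

```text
time_s: 6.7
tcp_pos: [0.5652, -0.1597, 0.2135]
eef_rot: [180.0, -0.2, -0.3]
contact_force: [-0.3, 1.6, 8.1]
gripper_width: 0.0118
```

Call:
carry_out(motion=[0,0,0,0,0,0,5,0,0,0,0,0,0,5,0,0,0,0,0,0,5,0,0,0,0,0,-4,5,0,0,0,0,0,-4,8.7,0,0,0,0,0,-2,8.7,0,0,0,-1.6,3.5,0,8.7,0,0,0,-1.6,3.5,0,8.7,0,0,0,-1.7,3.5,0,8.7,0,0,6.9,0,0,0,8.7,0,0,6.9,0,0,0,8.7,0,0,6.9,0,0,0,8.7,0,0,6.9,0,0,0,8.7,0,0,6.9,0,0,0,8.7,0,0,6.9,0,0,0,8.7,0,0,6.9,0,0,0,8.7,0,0,6.9,0,0,0,8.7,0,0,6.9,0,0,0,8.7,0,0,6.9,0,0,0,8.7,0,0,6.9,0,0,0,8.7])

```text
time_s: 8.37
tcp_pos: [0.5139, -0.2654, 0.3111]
eef_rot: [179.9, 0.0, -76.7]
contact_force: [-0.1, 0.3, -0.7]
gripper_width: 0.0866
```

Call:
carry_out(motion=[0,0,6.9,0,0,0,8.7,0,0,6.9,0,0,0,8.7,0,0,0,0,0,0,8.7,0,0,0,0,0,0,8.7])

```text
time_s: 8.7
tcp_pos: [0.5141, -0.2654, 0.3112]
eef_rot: [180.0, 0.0, -89.9]
contact_force: [1.1, -0.4, -0.4]
gripper_width: 0.087
```

Run:
```python
from h import *
c=cap('top','top2');S=cap('side','side2')
cv2.imwrite('pics/v2.png',np.hstack([cv2.resize(c['pixels'][140:380,240:560],(400,300)),cv2.resize(S['pixels'][200:425,70:370],(400,300))])[:,:,::-1])
s=r.get_state();print(s['tcp_pos'],s['eef_rot'],s['joints'])
```

```text
[ 0.51417976 -0.26538883  0.3113455 ] [ 1.79976731e+02  8.39062287e-03 -8.98912446e+01] [-7.94537106e+00  9.00953426e+00 -3.90004149e+00 -5.17799925e-03
 -7.71146398e+01  8.05528389e+00]
```

View pics/v2.png

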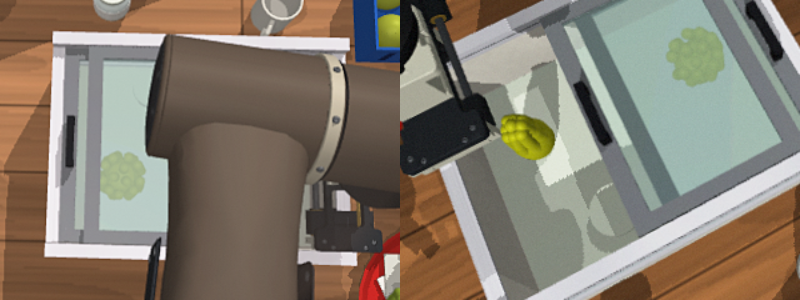

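Call:
carry_out(motion=[0,0,0,0,-0.2,3,8.7,0,0,0,0,0,3,8.7,0,0,0,0,0,3,8.7,0,0,0,0,0,2.5,8.7,0,0,0,0,0,2.5,8.7,0,0,0,0,0,2,8.7,0,0,0,0,0,1,8.7,0,0,0,0,0,1.2,8.7,0,0,0,0,0,0,8.7])

```text
time_s: 9.55
tcp_pos: [0.5152, -0.265, 0.1276]
eef_rot: [179.8, 0.1, -90.0]
contact_force: [-0.4, 0.4, -0.0]
gripper_width: 0.0868
```

Run:
```python
from h import *
s=r.get_state();print(s['tcp_pos'],s['eef_rot'],s['contact_force'])
S=cap('side','side3');T=cap('top','top3')
cv2.imwrite('pics/v3.png',np.hstack([cv2.resize(T['pixels'][200:350,420:620],(400,300)),cv2.resize(S['pixels'][230:380,80:280],(400,300),interpolation=2)])[:,:,::-1])
```

```text
[ 0.51523852 -0.26502669  0.12759849] [ 1.79814313e+02  5.20425319e-02 -9.00154341e+01] [-0.39540995  0.39476552 -0.01384453]
```

View pics/v3.png

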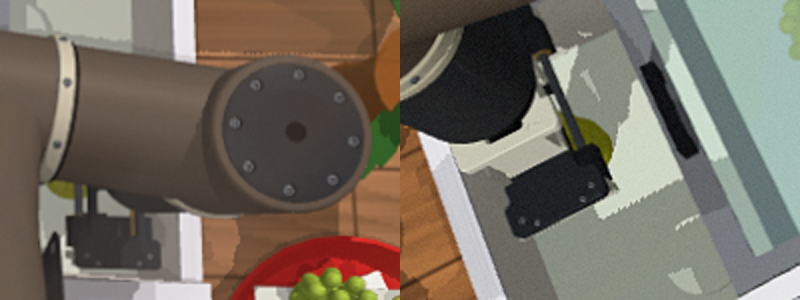

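The fruit sits between the fingers, with no contact. Close.

Call:
carry_out(motion=[0,0,0,0,0,0,4.5,0,0,0,0,0,0,4.5,0,0,0,0,0,0,4.5,0,0,0,0,0,0,4.5,0,0,0,0,0,0,4.5,0,0,0,0,0,0,4.5], grip_force=25)

```text
time_s: 10.15
tcp_pos: [0.5164, -0.2653, 0.1298]
eef_rot: [-180.0, -0.0, -90.1]
contact_force: [0.1, 0.2, 0.2]
gripper_width: 0.0529
```

Call:
carry_out(motion=[0,0,0,0,0,-0.5,4.5,0,0,0,0,0,-0.5,4.5,0,0,0,0,0,-1,4.5,0,0,0,0,0,0,4.5])

```text
time_s: 10.48
tcp_pos: [0.5174, -0.2657, 0.1518]
eef_rot: [-179.9, -0.1, -90.1]
contact_force: [0.3, -0.6, -3.1]
gripper_width: 0.0511
```

Call:
carry_out(motion=[0,0,0,0,0,-1.5,4.5,0,0,0,0,0,-2.5,4.5,0,0,0,0,0,-2.5,4.5,0,0,0,0,0,-2.5,4.5,0,0,0,0,0,-2.5,4.5,0,0,0,0,0,-2.5,4.5,0,0,0,0,0,-2,4.5,0,0,0,0,0,-1,4.5,0,0,0,0,0,0,4.5,0,0,0,-1.2,0,0,4.5,0,0,0,-2.4,0,0,4.5,0,0,0,-3,0,0,4.5,0,0,0,-3,-0.5,0,4.5,0,0,0,-3,-0.5,0,4.5,0,0,0,-3,-0.5,0,4.5,0,0,0,-3,-0.5,0,4.5,0,0,0,-3,-0.5,0,4.5,0,0,0,-3,-0.5,0,4.5,0,0,0,-3,-0.5,0,4.5,0,0,0,-3,-0.5,0,4.5])

```text
time_s: 12.15
tcp_pos: [0.5558, 0.0425, 0.3176]
eef_rot: [179.8, -0.0, -90.1]
contact_force: [-0.1, -0.1, -3.8]
gripper_width: 0.051
```

Call:
carry_out(motion=[0,0,0,-3,-0.5,0,4.5,0,0,0,-3,-0.5,0,4.5,0,0,0,-3,-0.5,0,4.5,0,0,0,-3,0,0,4.5,0,0,0,-3,0,0,4.5,0,0,0,-3,0,0,4.5,0,0,0,-3,0,0,4.5,0,0,0,-3,0,0,4.5,0,0,0,-3,0,0,4.5,0,0,0,-3,0,0,4.5,0,0,0,-2,0,0,4.5,0,0,0,-1,0,0,4.5,0,0,0,0,0,0,4.5])

```text
time_s: 13.23
tcp_pos: [0.5712, 0.3727, 0.3164]
eef_rot: [179.8, -0.1, -90.0]
contact_force: [0.0, -0.4, -3.6]
gripper_width: 0.051
```

Run:
```python
from h import *
s=r.get_state();print(s['tcp_pos'],s['eef_rot'],s['contact_force'],s['gripper_width'])
S=cap('side','side4');T=cap('top','top4')
cv2.imwrite('pics/v4.png',np.hstack([cv2.resize(T['pixels'][100:400,0:400],(400,300)),cv2.resize(S['pixels'][0:300,240:640],(400,300))])[:,:,::-1])
```

```text
[0.57116288 0.37272988 0.31640972] [ 1.79817625e+02 -1.34309000e-01 -8.99802176e+01] [ 0.00735261 -0.3835172  -3.64949626] 0.050970424071398436
```

View pics/v4.png

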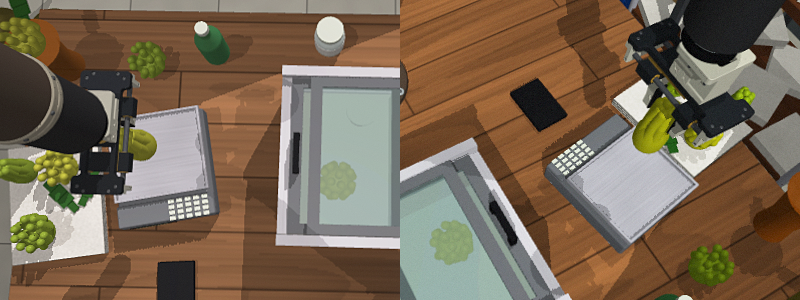

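Call:
carry_out(motion=[0,0,0,-1.5,0,0,4.5,0,0,0,-1.4,0,1,4.5,0,0,0,0,0,2.5,4.5,0,0,0,0,0,2.5,4.5,0,0,0,0,0,2.5,4.5,0,0,0,0,0,2.5,4.5,0,0,0,0,0,2,4.5,0,0,0,0,0,1.5,4.5,0,0,0,0,0,1,4.5,0,0,0,0,0,0.5,4.5,0,0,0,0,0,0,4.5,0,0,0,0,0,0,4.5])

```text
time_s: 14.33
tcp_pos: [0.5728, 0.3998, 0.1601]
eef_rot: [-180.0, 0.0, -90.1]
contact_force: [0.7, 0.1, -2.6]
gripper_width: 0.0512
```

Call:
carry_out(motion=[0,0,0,0,0,0.3,4.5,0,0,0,0,0,0.3,4.5,0,0,0,0,0,0.2,4.5,0,0,0,0,0,0,4.5])

```text
time_s: 14.67
tcp_pos: [0.5722, 0.3995, 0.1513]
eef_rot: [180.0, -0.0, -90.1]
contact_force: [-0.4, -1.0, -3.1]
gripper_width: 0.0513
```

Call:
carry_out(motion=[0,0,0,0,0,0.2,4.5,0,0,0,0,0,0.2,4.5,0,0,0,0,0,0.1,4.5,0,0,0,0,0,0,4.5])

```text
time_s: 15.0
tcp_pos: [0.5723, 0.3995, 0.1462]
eef_rot: [180.0, -0.0, -90.1]
contact_force: [-1.2, 0.3, -3.0]
gripper_width: 0.0506
```

Call:
carry_out(motion=[0,0,0,0,0,0.1,4.5,0,0,0,0,0,0,4.5])

```text
time_s: 15.17
tcp_pos: [0.5724, 0.3996, 0.1454]
eef_rot: [180.0, -0.0, -90.1]
contact_force: [0.7, 0.2, -3.2]
gripper_width: 0.0506
```

Call:
carry_out(motion=[0,0,0,0,0,0.1,4.5,0,0,0,0,0,0,4.5])

```text
time_s: 15.33
tcp_pos: [0.5723, 0.3996, 0.1444]
eef_rot: [180.0, -0.0, -90.1]
contact_force: [0.3, -0.2, -3.7]
gripper_width: 0.0511
```

Call:
carry_out(motion=[0,0,0,0,0,0.1,4.5,0,0,0,0,0,0,4.5])

```text
time_s: 15.5
tcp_pos: [0.5725, 0.3997, 0.1439]
eef_rot: [-180.0, 0.0, -90.1]
contact_force: [0.1, -0.0, -1.2]
gripper_width: 0.0511
```

Call:
carry_out(motion=[0,0,0,0,0,0.1,4.5,0,0,0,0,0,0,4.5])

```text
time_s: 15.67
tcp_pos: [0.5726, 0.3998, 0.1439]
eef_rot: [-179.9, 0.0, -90.1]
contact_force: [-2.6, -1.5, 3.6]
gripper_width: 0.0513
```

Call:
carry_out(motion=[0,0,0,0,0,0,5.5,0,0,0,0,0,0,5.8,0,0,0,0,0,0,6.4,0,0,0,0,0,0,7.5,0,0,0,0,0,0,8.7,0,0,0,0,0,0,8.7,0,0,0,0,0,0,8.7])

```text
time_s: 16.25
tcp_pos: [0.5724, 0.3996, 0.1424]
eef_rot: [180.0, -0.0, -90.1]
contact_force: [-0.2, 0.6, 0.5]
gripper_width: 0.0845
```

Call:
carry_out(motion=[0,0,0,0,0,-1.5,8.7,0,0,0,0,0,-2.5,8.7,0,0,0,0,0,-3.5,8.7,0,0,0,0,0,-3.5,8.7,0,0,0,0,0,-3.5,8.7,0,0,0,0,0,-2,8.7,0,0,0,4,0,0,8.7,0,0,0,4,0,0,8.7,0,0,0,4,0,0,5,0,0,0,4,0,0,5,0,0,0,4,0,0,5,0,0,0,4,0,0,5,0,0,0,4,0,0,5,0,0,0,4,0,0,5,0,0,0,4,0,0,5,0,0,0,4,0,0,5,0,0,0,4,0,0,5,0,0,0,4,0,0,5,0,0,0,4,0,0,5,0,0,0,3.8,0,0,5])

```text
time_s: 17.92
tcp_pos: [0.5711, -0.1605, 0.3079]
eef_rot: [-180.0, -0.0, -90.1]
contact_force: [0.8, -0.3, 0.3]
gripper_width: 0.0498
```

Call:
carry_out(motion=[0,0,-6.9,0,0,0,5,0,0,-6.9,0,0,0,5,0,0,-6.9,0,0,0,5,0,0,-6.9,0,0,0,5,0,0,-6.9,0,0,0,5,0,0,-6.9,0,0,0,5,0,0,-6.9,0,0,0,5,0,0,-6.9,0,0,0,5,0,0,-6.9,0,0,0,5,0,0,-6.9,0,0,0,5,0,0,-6.9,0,0,0,5,0,0,-6.9,0,0,0,5,0,0,-6.9,0,0,0,5,0,0,0,0,0,0,5])

```text
time_s: 19.08
tcp_pos: [0.5715, -0.1584, 0.3076]
eef_rot: [-180.0, -0.0, -0.1]
contact_force: [-0.4, -0.6, -0.6]
gripper_width: 0.0501
```

Run:
```python
from h import *
s=r.get_state();print(s['tcp_pos'],s['eef_rot'],s['contact_force'],s['gripper_width'])
S=cap('side','side5');T=cap('top','top5')
cv2.imwrite('pics/v5.png',np.hstack([cv2.resize(T['pixels'][100:400,60:460],(400,300)),cv2.resize(S['pixels'][50:350,200:600],(400,300))])[:,:,::-1])
```

```text
[ 0.57147958 -0.15837259  0.30761064] [-1.79997747e+02 -8.52092157e-03 -7.22425939e-02] [-0.4222905  -0.56410593 -0.59875967] 0.05008331165682974
```

View pics/v5.png

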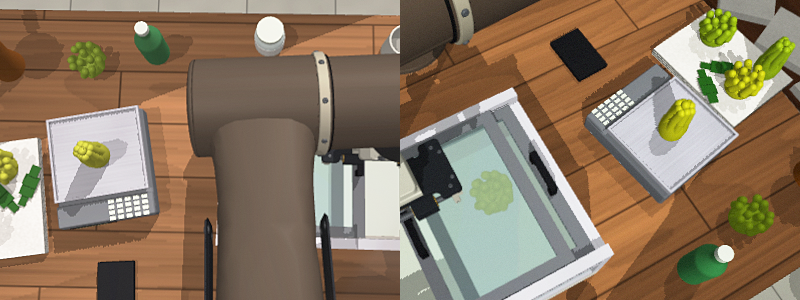

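Citron stands upright mid-pan, at about (90,153) in the left half. Now shut the right door.

Call:
carry_out(motion=[0,0,-0.3,-0.5,0.1,3.2,5,0,0,0,0,0,3.2,5,0,0,0,0,0,3.1,5,0,0,0,0,0,0,0,0,0,0,0,0,0,0,0,0,0,0,0,0,0,0,0,0,0,0,0,0,0,0,0,0,0,0,0,0,0,0,0,0,0,0,0,0,0,0,0,0,0], grip_force=15)

```text
time_s: 20.02
tcp_pos: [0.5671, -0.1594, 0.2138]
eef_rot: [180.0, -0.1, -0.1]
contact_force: [-1.4, -0.2, 3.7]
gripper_width: 0.0118
```

Call:
carry_out(motion=[0,0,0,0,0.7,0,0,0,0,0,0,1.5,0,0,0,0,0,0,2,0,0,0,0,0,0,2,0,0,0,0,0,0,2,0,0,0,0,0,0,2,0,0,0,0,0,0,2,0,0,0,0,0,0,1.5,0,0,0,0,0,0,1,0,0,0,0,0,0,0.7,0,0,0,0,0,0,0.6,0,0,0,0,0,0,0.4,0,0,0,0,0,0,0.2,0,0,0,0,0,0,0,0,0])

```text
time_s: 21.18
tcp_pos: [0.5658, -0.3265, 0.2138]
eef_rot: [179.9, -0.0, -0.1]
contact_force: [-3.0, -0.2, 4.8]
gripper_width: 0.0118
```

Call:
carry_out(motion=[0,0,0,0,0.2,0,0,0,0,0,0,0.2,0,0,0,0,0,0,0,0,0])

```text
time_s: 21.43
tcp_pos: [0.5657, -0.33, 0.2138]
eef_rot: [180.0, -0.0, -0.1]
contact_force: [-2.8, 1.5, 5.0]
gripper_width: 0.0117
```

Call:
carry_out(motion=[0,0,0,0,0.2,0,0,0,0,0,0,0.1,0,0,0,0,0,0,0,0,0])

```text
time_s: 21.68
tcp_pos: [0.5657, -0.3304, 0.2137]
eef_rot: [-179.8, 0.0, -0.1]
contact_force: [-3.9, 13.5, 11.1]
gripper_width: 0.0117
```

Call:
carry_out(motion=[0,0,0,0,0,0,4,0,0,0,0,0,0,4,0,0,0,0,0,0,4,0,0,0,0,0,0,4,0,0,0,0,0,-3,4,0,0,0,0,0,-4,4,0,0,0,0,0,-4,4,0,0,0,0,4,0,4,0,0,0,0,4,0,4,0,0,0,0,4,0,4,0,0,0,0,4,0,4,0,0,0,0,4,0,4,0,0,0,0,4,0,4,0,0,0,0,4,0,4,0,0,0,0,0,0,4])

```text
time_s: 22.93
tcp_pos: [0.5631, -0.6191, 0.3165]
eef_rot: [-179.8, 0.3, -0.4]
contact_force: [-1.4, 1.2, -2.8]
gripper_width: 0.0398
```

Run:
```python
from h import *
s=r.get_state();print(s['tcp_pos'],s['contact_force'])
S=cap('side','side6');T=cap('top','top6')
C=np.array([.5661,-.1245]);yaw=np.radians(-.4);Rz=np.array([[np.cos(yaw),-np.sin(yaw)],[np.sin(yaw),np.cos(yaw)]])
for c,n,rois in((T,'top',{'pl':(293,225,312,285)}),(S,'side',{'pl':(310,190,360,258),'pr':(95,298,140,370)})):
    g=c['pixels'].max(2)
    for k,(a,b,d,e) in rois.items():
        m=np.argwhere(g[b:e,a:d]<60)[:,::-1]+[a,b]
        q=cv2.minAreaRect(m.astype(np.float32)); print(n,k,len(m),np.round(q[0],1),np.round(q[1],1),(Rz.T@(onz(c,q[0],.217 if k=='pl' else .230)[:2]-C)).round(4))
cv2.imwrite('pics/v6.png',np.hstack([cv2.resize(T['pixels'][100:400,130:530],(400,300)),cv2.resize(S['pixels'][0:480],(400,300))])[:,:,::-1])
```

```text
[ 0.56313294 -0.61908366  0.31653883] [-1.4200232   1.20777902 -2.77689937]
top pl 245 [296. 253.] [40.  6.] [-0.0005  0.2041]
side pl 415 [342.6 222.6] [48.4 10.4] [0.007 0.204]
side pr 594 [116.3 329.4] [61.1 15.8] [-0.    -0.199]
```

View pics/v6.png

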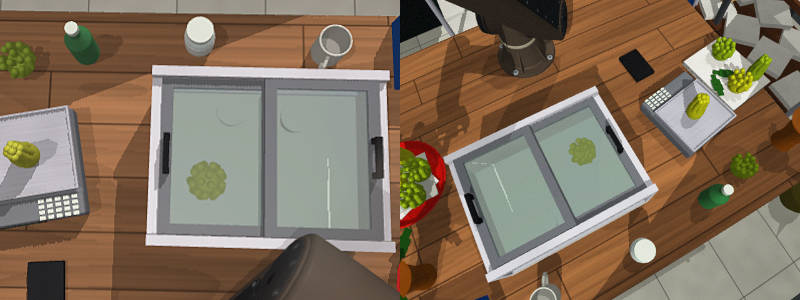

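Run:
```python
from h import *
for f in('top0','top6','side0','side6'):
    c=dict(np.load(f'pics/{f}.npz'));a,b,d,e=(485,230,520,285) if 'top' in f else (95,290,145,370)
    m=np.argwhere(c['pixels'].max(2)[b:e,a:d]<45)[:,::-1]+[a,b]
    if 'top' in f: u=np.percentile(m[:,0],[2,98]); print(f,len(m),u,[onz(c,(x+.5,257),.23)[1].round(4) for x in u])
    else:
        W=np.array([onz(c,p,.23) for p in m]); print(f,len(m),np.percentile(W[:,1],[2,10,50,90,98]).round(4))
```

```text
top0 153 [494. 504.] [np.float64(-0.3016), np.float64(-0.3207)]
top6 116 [501. 511.] [np.float64(-0.315), np.float64(-0.334)]
side0 555 [-0.3211 -0.3198 -0.3131 -0.3059 -0.302 ]
side6 552 [-0.3342 -0.3328 -0.3262 -0.319  -0.3153]
```

```bash
python3 -c "
from h import *
print(r.close_job())"
```

```text
the job is handed in; nothing more can be done
None
```

The tall citron is standing upright near the middle of the scale's pan, and both glass doors are shut. I handed the job in after about 23 s with the arm clear of everything; no verdict was reported.

- **Steps:** Both doors started ajar, the left by about 27 mm and the right by about 15 mm. I shut the left one, slid the right one about 170 mm over it, and took the citron by its fingers. I set it on the pan in 1 mm steps until it touched; the measured force at contact was about 4 N. Then I slid the right door shut.
- **Doors:** Each was pushed to its stop, with about 17 N on the left and 13.5 N on the right. The gripper stopped 412 mm apart on the two pulls, which is the spacing for fully shut doors (2 × 206).
- **Other goods:** In the last pictures the squat citron and both tubs look undisturbed.
- **Disagreements:** The camera put the left pull about 2 mm short of shut, which is within its calibration error. The camera showed the right door closing by only 13 mm, against 19 mm from the gripper. My likely explanation is that the first grip had nudged it open by about 4 mm, so I relied on the stop readings.

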